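# Clamp up a brake lining for bonding

## Robot

A 7-joint arm with a two-finger parallel gripper is mounted at the origin on the work surface; the furniture and walls round the work are solid. World frame = base frame: x ahead of the robot, y to its left, z up, the work surface at z = 0. Lengths are in m, angles in rad, forces in N, time in s.
With the tool pointing down it reaches from about 0.35 to 0.9 m from the base axis. Payload 19.9 kg.
Tool frame: the origin (TCP) lies on the centre line of the jaws, within the pads' length; the fingertips stand 14 mm ahead of it and the grasp point (between the pads) lies 5 mm behind it; z points along the fingers, y is the direction in which the jaws open and shut (so a half turn about z gives the same grasp; the last joint's range is limited). The gripper opens to 94 mm and grips with 3 to 60 N. Pads are 16 mm wide; open, the fingers measure 119 mm over their backs; the gripper's body (75 mm by 177 mm) begins 78 mm behind the grasp point.
Start: joints at [-1.19, 0.417, -0.01, 1.614, 0.005, 1.111, -0.053], TCP at [0.256, 0.57, 0.186] pointing down, gripper open.
Joint ranges: [-2.81, 2.81], [-0.39, 2.02], [-1.27, 1.25], [0.06, 2.57], [-1.19, 4.33], [0.19, 2], [-2.82, 2.82]. Speed limits (rad/s): [1.89, 1.89, 2.39, 2.39, 3.01, 3.01, 3.01].

## Interface

Orientations are given as a rotation vector (axis times angle).
In Python, from cell import telemetry, optics, arm gives the robot as it stands. The module is installed in compiled form; this text tells all that it offers.
- The arm moves only by the shell command python3 -m creep 'ROWS' [OPENING] [FORCE]. ROWS is JSON, a list of rows, each a list of 4 numbers: the shift along the tool's x, y, z in mm, then the turn about the tool's z in rad. A call has 1 to 10 rows; each row shifts and turns the commanded pose from where the row before left it, along the tool's axes as they then stand; what a row does not reach is not made up. A row lasts 1/10 s, in which the tool goes at most 50 mm and 8.59 degrees, less where a joint would pass 70% of its speed; a pose out of reach is approached as far as the arm can. A call is refused whole if a number of a shift passes 50 or a number of a turn 0.15, either way. A call with a gripper value outside its range is refused whole. OPENING is the closure, from 0 (fully open) to 1 (shut), set as the call begins (- or left out, the last holds). The fingers move at their own pace and stop on an object; FORCE is the grip in N (left out, the last holds). Time passes only in rows, so rows that do not move let the fingers close. It gives the time, the measured TCP pose, the force and the opening at its end, in the units of the state.
- telemetry.sense(): the state, without advancing time (a new reading comes with each control period).
- optics.capture(name): name is "scene" or "top" or "wrist"; returns (picture, depth): 384x512x3 uint8, red, green, blue; 384x512 float32, m along the optical axis (not along the pixel's ray), 0 where there is no reading.
- optics.camera_info(name): a dict with "intrinsics" (3x3 intrinsics, pixels), "view" (4x4, takes a point from world to camera coordinates). Camera axes: x right, y up, looking along -z (the intrinsics and any distortion apply to the point x, -y, -z); pixel columns grow to the right and rows downward; lengths in m; the calibration is good to about 2 mm. A picture is of the moment at which its call begins: read the wrist's pose just before it. camera_info takes no time and is no camera call; for the wrist camera it gives the pose at the moment of the call.
- arm.sign_off(): hands the job in, once; it reports no verdict.
The state is a dict: "time_s": time; "q": joint angles; "qvel": joint speeds; "effort": joint torques, N m; "tcp_pos": TCP position; "eef_rot": TCP orientation; "wrist_force": force on the tool from outside, world axes, zero at the start; "moment": the same for the moment, N m; "gripper_width": finger opening in m.
Only numpy, scipy, OpenCV 4.12 (cv2) and the standard library are available. Lean on these libraries where they do the work, as an engineer would, in place of code of your own. Each camera call takes 0.05 s, during which the arm holds its last target. There are 200 camera calls.

## Task

Take the brown friction lining out of its wooden stand and stand it upright in the trough of the blue jig, in front of the steel tongue. Then take the orange spring clamp off its rail by squeezing its handles and clip it from above over the middle of the tongue and lining together, jaws well down over the top edge, so that it presses the lining flat against the tongue. Leave the oiler, the black tape roll and the piston where they are.

Things in the scene. Friction and masses are not known exactly. Their poses are not given: they have to be found in the camera images.
- jig: Fixed blue bonding jig. Origin: centre of the base's underside, z up; base 90 (x) x 100 (y) x 12 mm high. A steel tongue 6 mm thick (x 0 to +6), 36 mm wide (y -18 to +18) stands on it, top at z = 82 mm. In front of the tongue (-x side) lies a trough for the lining, see lining_seat.
- lining_seat (a point): Point on the trough floor where the middle of the lining's underside belongs: jig x = -4, y = 0, z = 12 mm; axes as the jig. The trough runs from the tongue's face (4 mm behind, +x) to a front lip (9 mm in front, -x) and 26.5 mm either way in y; lip and end walls are 10 mm high and flare outwards to 15 mm above the floor.
- tongue_top (a point): Middle of the top edge of the jig's tongue (jig x = 3, y = 0, z = 82 mm); axes as the jig.
- lining: Brown rectangular friction lining, loose, 60 g, 8 mm thick (its x), 46 mm wide (its y), 70 mm tall (its z), a thin dark groove down each face. Origin: centre of its underside. Starts standing in the slot of the lining stand; grip it across the 46 mm width near the top. Seated, its top is level with the tongue's top and it overhangs the tongue by 5 mm at each end.
- lining_stand: Fixed wooden stand, 64 (x) x 70 (y) x 22 mm high; origin: centre of its underside. A slot 12 mm wide runs along y through it; slot floor at z = 8 mm.
- clamp: Orange spring clamp, black grips, loose, 85 g, clipped on the rail jaws down, handles up. Origin: hinge pin; z up to the handles, y along the pin and the bitten edge, x the closing direction. All 24 mm wide in y. Jaw pads at z = -28 to -42 mm; the edge may rise to z = -10 mm. Handles reach z = 50 mm. The frame is fixed to the front half (-x) and tilts up to 0.22 rad when squeezed.
- clamp_jaw (a joint): Clamp's hinge angle, rad: 0 when biting 14 mm (on the rail; on tongue plus lining), -0.36 shut on nothing, +0.44 squeezed to the stop. At 0 the handles lean outward, 30 mm over their outsides at the foot to 52 at the top. Squeezing them along x (about 13 N) opens the jaws; at the stop their outer faces are parallel, 30 mm apart, and the jaws 26 mm apart.
- clamp_rail: Fixed plywood rail stand: base 90 x 90 x 12 mm, origin at the centre of its underside; an upright light board, 14 mm thick (x -7 to +7), 80 mm wide in y, top at z = 82 mm.
- bench_oiler: Red and white bench oiler, 104 mm across, 83 mm high, bystander; origin at its underside centre.
- tape_roll: Roll of black tape lying flat, 64 mm across, 19 mm high, bystander; origin at its underside centre.
- piston: Small aluminium engine piston standing upright, 43 mm across, 49 mm high, bystander; origin at its underside centre.
There are look-alikes about, which are no part of the job. There is more than one size of the lining; the job needs the smallest.

How it is judged:
On the way:
1. the lining stands in the jig's trough, let go, before the clamp is brought (x of lining in the frame of jig between -0.012 and -0.001 m and y of lining in the frame of jig between -0.006 and 0.006 m and z of lining in the frame of jig between 0.01 and 0.015 m and angle between lining's own z axis and vertical below 0.35 rad and contact force between the fingers and lining below 0.1 N and horizontal distance between clamp and tongue_top above 0.06 m), for 0.2 s.
At the end, for the whole second after the job is handed in: Lining on the trough floor, flat on the tongue within 2 mm, upright, centred within 6 mm. Clamp bites lining and tongue together (over 1.5 N each, hinge -0.12 to 0.15), within 12 mm of the middle, pin under 34 mm above the tongue's top, upright within 0.3 rad; all at rest (x of lining in the frame of jig between -0.006 and -0.002 m and y of lining in the frame of jig between -0.006 and 0.006 m and z of lining in the frame of jig between 0.01 and 0.015 m and angle between lining's own z axis and vertical below 0.06 rad and angle between the x axis of lining and the x axis of jig, either way round below 0.08 rad and contact force between clamp and lining above 1.5 N and contact force between clamp and jig above 1.5 N and value of joint clamp_jaw between -0.12 and 0.15 rad and z of clamp in the frame of tongue_top between 0 and 0.034 m and y of clamp in the frame of tongue_top between -0.012 and 0.012 m and angle between clamp's own z axis and vertical below 0.3 rad and linear speed of each of clamp, lining below 0.02 m/s); the robot touches nothing.
It fails at once if the oiler, tape roll or piston is shifted by more than 20 mm (distance of any of bench_oiler, tape_roll, piston from where it was at the start of the episode above 0.02 m).
It also fails if it takes over 59 s, if anything falls off the work surface, if the arm or the gripper's body presses on something with over 40 N, if the wrist force passes 120 N, or if a joint passes its speed limit or range.

## Working session

There is one attempt and no reset: what is moved stays moved. The work goes in short steps, Python scripts to look and compute and a shell command to move; the robot and the scene stay as the last step left them, time stands still between calls to the robot, and variables do not carry over. Pictures are saved under pics/ and viewed, about 8 in all and at most 12, crops included, and the job is handed in when it is done.

```bash
mkdir -p pics; cat > h.py <<'E'
import numpy as np, cv2
from cell import telemetry, optics, arm
from scipy.spatial.transform import Rotation as R
def snap(name,fn):
    info=optics.camera_info(name); img,d=optics.capture(name)
    np.savez('pics/'+fn+'.npz',img=img,d=d,K=info["intrinsics"],V=info["view"])
    cv2.imwrite('pics/'+fn+'.png',img[:,:,::-1]); return load(fn)
def load(fn):
    z=np.load('pics/'+fn+'.npz'); img,d,K,V=z['img'],z['d'],z['K'],z['V']
    v,u=np.mgrid[:d.shape[0],:d.shape[1]]
    p=np.stack([(u-K[0,2])*d/K[0,0],-(v-K[1,2])*d/K[1,1],-d,np.ones_like(d)],-1)
    P=(p@np.linalg.inv(V).T)[...,:3]; P[d==0]=np.nan
    return img,d,P
E
python3 - <<'E'
from h import *
s=telemetry.sense(); print(s)
a=snap('scene','s0'); b=snap('top','t0')
print({n:optics.camera_info(n).keys() for n in ['top']})
cv2.imwrite('pics/both.png',cv2.resize(np.vstack([a[0],b[0]])[:,:,::-1],None,fx=.78,fy=.78))
cv2.imwrite('pics/t0b.png',cv2.resize(b[0][:,:,::-1],(800,600)))
cv2.imwrite('pics/s0b.png',cv2.resize(a[0][:,:,::-1],(800,600)))
E
```

```text
{'time_s': 0.0, 'q': array([-1.18951563,  0.41802563, -0.01029718,  1.61415013,  0.00470235,
        1.1106903 , -0.05300446]), 'qvel': array([ 0.00114084, -0.00099349,  0.00106433, -0.00053135,  0.00200027,
       -0.00082512,  0.00093052]), 'effort': array([-8.30138342e-04, -8.51268697e+01,  6.38580099e-01, -4.25961363e+01,
       -4.88330796e-02,  1.91545085e-02,  1.35629671e-04]), 'tcp_pos': array([0.25629217, 0.56960432, 0.1856032 ]), 'eef_rot': array([-6.59133183e-01, -3.07149728e+00,  1.94545442e-03]), 'wrist_force': array([ 0.10490039, -0.47720979, -0.01402087]), 'moment': array([0.01011513, 0.0584459 , 0.02647043]), 'gripper_width': 0.0941333077173246}
{'top': dict_keys(['intrinsics', 'view'])}
```

View pics/t0b.png

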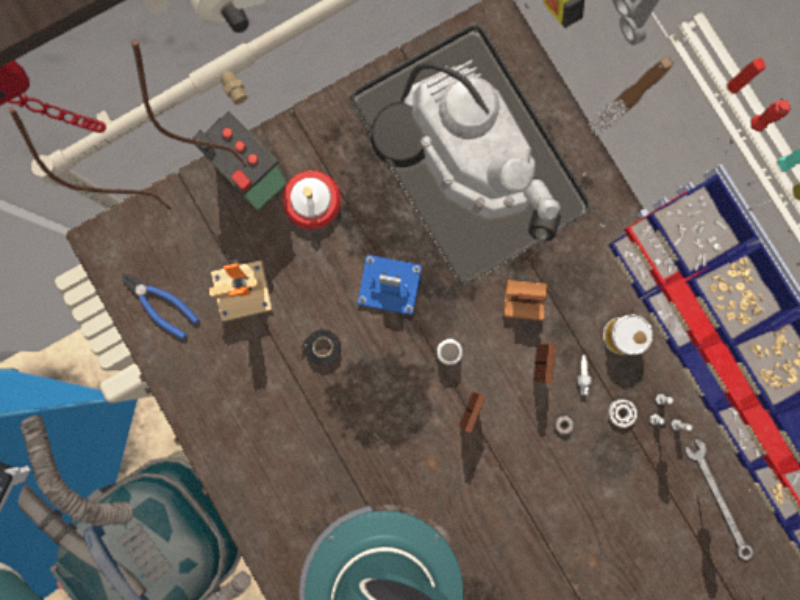

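View pics/s0b.png

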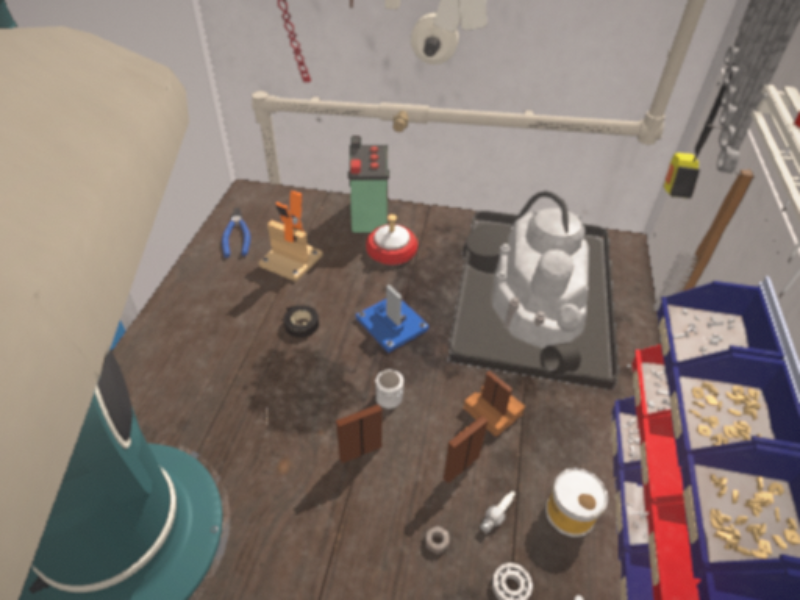

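The top view shows the stand with a lining at about (525,300), loose look-alike linings at (472,412) and (543,362), the jig at (390,285), the clamp on its rail at (238,285), the oiler at (312,200), the tape at (322,347) and the piston at (450,352). The lining in the stand fits the description. I'll measure all three to check sizes.

```bash
cat > m.py <<'E'
from h import *
img,d,P=load('t0')
k=512/800
print('base px P(380,560)',P[int(560*k),int(380*k)], 'table',P[int(450*k),int(300*k)])
def box(name,x0,y0,x1,y1,zlo,zhi):
    q=P[int(y0*k):int(y1*k),int(x0*k):int(x1*k)].reshape(-1,3); q=q[(q[:,2]>zlo)&(q[:,2]<zhi)]
    if len(q)<5: print(name,'few',len(q));return
    r=cv2.minAreaRect((q[:,:2]*1000).astype(np.float32))
    print(name,len(q),'c',np.round(r[0],1),'size',np.round(r[1],1),'ang',round(r[2],1),'zmax',round(np.percentile(q[:,2],95)*1000,1),'med',np.round(np.median(q,0)*1000,1))
box('lining stand',490,265,560,335,.012,.03)
box('lining in stand',490,265,560,335,.05,.12)
box('loose A',445,385,495,440,.04,.15)
box('loose B',525,335,562,390,.04,.15)
box('jig base',345,245,435,325,.006,.02)
box('tongue',345,245,435,325,.06,.1)
box('rail base',195,250,285,330,.006,.02)
box('rail top+clamp',195,230,285,330,.07,.088)
box('clamp handles',195,230,285,330,.1,.25)
box('oiler',280,165,345,235,.01,.2)
box('tape',300,325,345,370,.01,.03)
box('piston',430,335,470,370,.03,.06)
box('greenbox',190,105,290,210,.02,.3)
E
python3 m.py
python3 - <<'E'
import cv2,numpy as np
t=cv2.imread('pics/t0.png');s=cv2.imread('pics/s0.png')
f=lambda i,x,y,w,h:cv2.resize(i[y:y+h,x:x+w],(390,290),interpolation=3)
cv2.imwrite('pics/crops.png',np.vstack([np.hstack([f(t,120,145,80,60),f(s,150,110,80,60)]),np.hstack([f(t,285,165,100,110),f(s,200,225,150,110)])]))
E
```

```text
base px P(380,560) [0.08314482 0.00572704 0.11789964] table [ 0.2388278   0.14600426 -0.00454266]
lining stand 476 c [ 507.7 -233.7] size [116.4  76.3] ang 69.1 zmax 26.6 med [ 496.1 -249.    22.3]
lining in stand 76 c [ 501.5 -248.9] size [44.4  8.9] ang 83.8 zmax 82.0 med [ 500.  -246.8   76.9]
loose A 187 c [ 308.9 -149.2] size [12.7 64.5] ang 67.1 zmax 102.5 med [ 309.3 -147.4   97.6]
loose B 225 c [ 389.1 -273.7] size [12.8 63.8] ang 82.2 zmax 102.1 med [ 389.5 -270.8   95.8]
jig base 1025 c [531.4  -8.6] size [140.1 154.4] ang 0.6 zmax 16.9 med [529.3 -11.7  12.3]
tongue 40 c [532.8 -11.6] size [33.   5.3] ang 78.0 zmax 86.0 med [532.5 -11.5  81.3]
rail base 737 c [525.4 254.9] size [156.6 133.8] ang 89.7 zmax 16.8 med [505.  245.5  12.2]
rail top+clamp 151 c [517.3 249.7] size [33.1 80.1] ang 21.8 zmax 85.3 med [518.  257.7  81.6]
clamp handles 190 c [524.2 236.1] size [50.4 24.9] ang 12.8 zmax 158.0 med [530.5 235.7 129.7]
oiler 1116 c [683.3 128.1] size [104.2 102.8] ang 23.0 zmax 49.9 med [678.8 126.   31.3]
tape 309 c [420.3 106.4] size [60.5 59.7] ang 45.3 zmax 23.0 med [421.3 106.4  19. ]
piston 196 c [ 410.4 -113.2] size [40.2 38.2] ang 0.2 zmax 52.0 med [ 410.3 -112.9   46.8]
greenbox 1771 c [752.  256.5] size [252.3  79.7] ang 44.6 zmax 159.5 med [720.8 226.4 139.9]
```

View pics/crops.png

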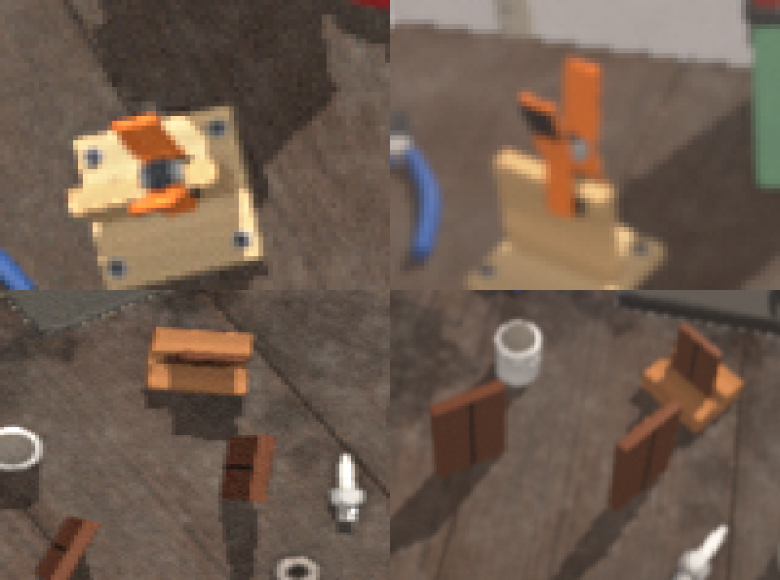

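Only the lining in the stand is small: it measures about 44 mm wide with its top at z≈77–78, while the loose ones at (472,412) and (543,362) are about 64 mm wide and 100 mm tall. The crops confirm this and show the clamp on the light rail. Next I'll refine the axes and work out the first move.

```bash
cat >> h.py <<'E'
def ax(q):
    q=q[:,:2]; c=(q.max(0)+q.min(0))/2; w,v=np.linalg.eigh(np.cov((q-q.mean(0)).T)); a=v[:,1]
    return np.round(np.median(q,0)*1000,1), round(np.degrees(np.arctan2(a[1],a[0]))%180,1)
def go(x,y,z,yaw):
    """remaining shift in the tool's present axes [mm] and turn about tool z; yaw=deg of tool y in world"""
    s=telemetry.sense(); M=R.from_rotvec(s['eef_rot']).as_matrix()
    d=M.T@(np.array([x,y,z])-s['tcp_pos']*1000)
    now=np.degrees(np.arctan2(M[1,1],M[0,1])); t=-((yaw-now+90)%180-90)
    th=np.radians(t); c,si=np.cos(th),np.sin(th)
    print('t',round(s['time_s'],2),'tcp',np.round(s['tcp_pos']*1000,1),'yaw',round(now,1),'tilt',np.round(M[:2,2],4),'F',np.round(s['wrist_force'],1),'w',round(s['gripper_width']*1000,1))
    print('shift now-axes',np.round(d,1),' turn',round(th,3),' shift after turn',np.round([c*d[0]+si*d[1],-si*d[0]+c*d[1],d[2]],1))
E
python3 - <<'E'
from h import *
img,d,P=load('t0');k=.64
def sel(x0,y0,x1,y1,a,b):
    q=P[int(y0*k):int(y1*k),int(x0*k):int(x1*k)].reshape(-1,3);return q[(q[:,2]>a)&(q[:,2]<b)]
print('lining',ax(sel(490,265,560,335,.06,.12)));print('tongue',ax(sel(345,245,435,325,.06,.1)))
print('rail',ax(sel(195,250,285,330,.076,.087)));print('handles',ax(sel(195,230,285,330,.12,.25)))
go(500,-247,186,84)
V=np.linalg.inv(optics.camera_info('wrist')['view']);s=telemetry.sense();M=R.from_rotvec(s['eef_rot']).as_matrix()
print('cam in tool',np.round(M.T@(V[:3,3]-s['tcp_pos'])*1000,1),'look',np.round(M.T@-V[:3,2],3))
E
```

```text
lining (array([ 500.1, -249.3]), np.float64(83.2))
tongue (array([532.5, -11.5]), np.float64(78.5))
rail (array([519.8, 258.1]), np.float64(102.0))
handles (array([538.2, 235.7]), np.float64(13.7))
t 0.1 tcp [256.3 569.6 185.7] yaw 65.8 tilt [-0.0003 -0.001 ] F [ 0.5 -0.8  0.2] w 94.2
shift now-axes [-5.573e+02 -6.448e+02  5.000e-01]  turn -0.318  shift after turn [-3.277e+02 -7.867e+02  5.000e-01]
cam in tool [ 7.400e+01 -1.000e-01 -1.984e+02] look [-0.251  0.     0.968]
```

```bash
python3 -m creep '[[0,0,0,-0.106],[0,0,0,-0.106],[0,0,0,-0.106],[-16,-39,0,0],[-16,-39,0,0],[-16,-39,0,0],[-16,-39,0,0],[-16,-39,0,0],[-16,-39,0,0],[-16,-39,0,0]]' 0 && python3 -m creep '[[-16,-39,0,0],[-16,-39,0,0],[-16,-39,0,0],[-16,-39,0,0],[-16,-39,0,0],[-16,-39,0,0],[-16,-39,0,0],[-16,-39,0,0],[-16,-39,0,0],[0,0,0,0]]'; python3 -c "
from h import *
go(500,-249,150,83.2)"
```

```text
time_s: 1.1
tcp_pos: [0.3393, 0.285, 0.1861]
eef_rot: [-0.164, -3.137, 0.0]
wrist_force: [1.7, -0.4, -0.5]
gripper_width: 0.0938
time_s: 2.1
tcp_pos: [0.4462, -0.0821, 0.1863]
eef_rot: [0.174, 3.136, -0.002]
wrist_force: [0.1, 0.9, -0.1]
gripper_width: 0.0941
t 2.1 tcp [446.2 -82.1 186.3] yaw 83.7 tilt [ 0.0002 -0.0015] F [ 0.1  0.9 -0.1] w 94.1
shift now-axes [ -71.9 -159.9   36.6]  turn 0.008  shift after turn [ -73.2 -159.3   36.6]
```

```bash
python3 -m creep '[[-12,-27,0,0],[-12,-27,0,0],[-12,-27,0,0],[-12,-27,0,0],[-12,-26,6,0],[-12,-26,6,0],[0,0,0,0],[0,0,0,0]]'; python3 -c "
from h import *
go(500,-249,150,83.2)
img,d,P=snap('wrist','w1')
q=P.reshape(-1,3);m=(abs(q[:,0]-.5)<.06)&(abs(q[:,1]+.249)<.05)&(q[:,2]>.06)&(q[:,2]<.09)
print(ax(q[m]),m.sum(),np.percentile(q[m],[2,98],axis=0)*1000)
r=cv2.minAreaRect((q[m][:,:2]*1000).astype(np.float32));print(r)
"
```

```text
time_s: 2.9
tcp_pos: [0.5003, -0.2439, 0.1738]
eef_rot: [-0.166, -3.136, -0.0]
wrist_force: [-0.9, 0.3, 0.3]
gripper_width: 0.0935
t 2.9 tcp [ 500.3 -243.9  173.8] yaw 84.0 tilt [-0.0012  0.0001] F [-0.9  0.3  0.3] w 93.5
shift now-axes [-0.3 -5.1 23.8]  turn 0.013  shift after turn [-0.3 -5.1 23.8]
(array([ 497.3, -250.5]), np.float64(84.2)) 407 [[ 493.17851986 -272.27848333   63.22553996]
 [ 503.54421185 -228.70029926   79.22691017]]
((498.57501220703125, -250.4709014892578), (45.56678009033203, 8.109768867492676), 84.07843780517578)
```

View pics/w1.png

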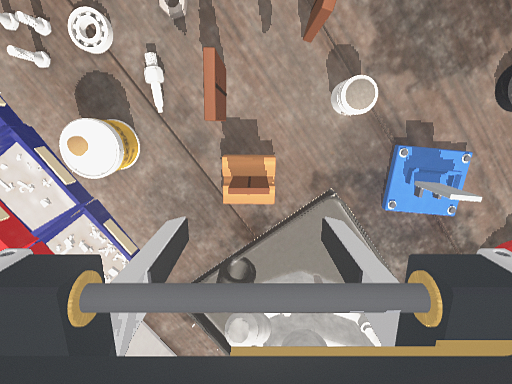

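The wrist view shows the small lining standing in the wooden stand at (250,183). The jig and tongue are visible on the right at (430,185), and the large look-alike is at (215,85). I'm going down to grip.

```bash
python3 -m creep '[[2,-6,10,0],[0,0,20,0],[0,0,25,0],[0,0,25,0],[0,0,20,0],[0,0,17,0],[0,0,0,0]]' ; python3 -c "
from h import *
go(498.6,-250.5,57,84.1)
img,d,P=load('w1')
q=P.reshape(-1,3);m=(abs(q[:,0]-.5325)<.045)&(abs(q[:,1]+.0115)<.045)
t=q[m&(q[:,2]>.05)&(q[:,2]<.1)];print('tongue',ax(t),len(t),np.percentile(t,[2,98],axis=0)*1000)
print(cv2.minAreaRect((t[:,:2]*1000).astype(np.float32)))"
```

```text
time_s: 3.65
tcp_pos: [0.4965, -0.2488, 0.0552]
eef_rot: [-0.163, -3.134, -0.001]
wrist_force: [-1.1, -0.0, 0.0]
gripper_width: 0.094
t 3.65 tcp [ 496.5 -248.8   55.2] yaw 84.0 tilt [-0.0031  0.0011] F [-1.1 -0.   0. ] w 94.0
shift now-axes [-2.2 -1.5 -1.8]  turn -0.001  shift after turn [-2.2 -1.5 -1.8]
tongue (array([528.9, -17.2]), np.float64(80.7)) 404 [[524.88942987 -29.9617966   51.23260197]
 [535.29387389   4.62632548  82.9039499 ]]
((530.8215942382812, -12.025146484375), (37.59238052368164, 6.375171661376953), 79.37895202636719)
```

```bash
python3 -m creep '[[-2,-1,0,0],[0,0,0,0],[0,0,0,0],[0,0,0,0],[0,0,0,0],[0,0,0,0],[0,0,0,0],[0,0,0,0]]' 1 30; python3 -c "
from h import *
go(498.6,-250.5,57,84.1)"
```

```text
time_s: 4.45
tcp_pos: [0.5, -0.251, 0.0574]
eef_rot: [0.164, 3.137, -0.0]
wrist_force: [0.5, 0.9, 0.7]
gripper_width: 0.043
t 4.45 tcp [ 500.  -251.    57.4] yaw 84.0 tilt [ 0.0001 -0.    ] F [0.5 0.9 0.7] w 43.0
shift now-axes [1.4 0.3 0.4]  turn -0.002  shift after turn [1.4 0.3 0.4]
```

```bash
python3 -m creep '[[0,0,-10,0],[0,0,-20,0],[0,0,-25,0],[0,0,-25,0],[0,0,-20,0],[0,20,0,0],[0,35,0,0],[0,35,0,0],[0,15,0,0],[0,0,0,0]]' && python3 -m creep '[[0,0,0,0]]' ; python3 -c "
from h import *
go(530,-12,130,80)
img,d,P=snap('wrist','w2')
q=P.reshape(-1,3);m=(abs(q[:,0]-.5325)<.045)&(abs(q[:,1]+.0115)<.045)
t=q[m&(q[:,2]>.05)&(q[:,2]<.1)];print('tongue',ax(t),len(t),np.percentile(t,[2,98],axis=0)*1000)
print(cv2.minAreaRect((t[:,:2]*1000).astype(np.float32)))
t=t[t[:,2]>.0795];print('top',cv2.minAreaRect((t[:,:2]*1000).astype(np.float32)),len(t))
m=(abs(q[:,0]-.5325)<.07)&(abs(q[:,1]+.0115)<.075)&(abs(q[:,2]-.012)<.0035)
b=img.reshape(-1,3).astype(int);m&=(b[:,2]>b[:,0]+40)
t=q[m];print('base',cv2.minAreaRect((t[:,:2]*1000).astype(np.float32)),len(t))
m=(abs(q[:,0]-.535)<.1)&(abs(q[:,1]+.15)<.03)&(q[:,2]>.07)&(q[:,2]<.17)&(b[:,0]>b[:,2]*1.5)
t=q[m];print('held',len(t),np.percentile(t,[2,50,98],axis=0)*1000)
"
```

```text
time_s: 5.45
tcp_pos: [0.5113, -0.1443, 0.1579]
eef_rot: [0.159, 3.137, 0.001]
wrist_force: [0.1, -0.8, -0.3]
gripper_width: 0.0431
time_s: 5.55
tcp_pos: [0.5109, -0.1471, 0.1578]
eef_rot: [0.164, 3.137, -0.001]
wrist_force: [-0.2, 0.3, -0.6]
gripper_width: 0.0429
t 5.55 tcp [ 510.9 -147.1  157.8] yaw 84.0 tilt [ 0.0005 -0.0004] F [-0.2  0.3 -0.6] w 42.9
shift now-axes [ -4.9 136.4  27.8]  turn 0.07  shift after turn [  4.6 136.4  27.8]
tongue (array([529.1, -14.1]), np.float64(80.3)) 434 [[525.23222878 -29.50239357  51.43381866]
 [535.32949096   5.15874744  82.89676705]]
((530.9917602539062, -12.02413558959961), (35.723472595214844, 6.679250240325928), 79.326904296875)
top ((531.0830688476562, -12.015825271606445), (35.62391662597656, 6.47550106048584), 78.31804656982422) 196
base ((528.24853515625, -11.194953918457031), (100.23133087158203, 90.16918182373047), 79.03395080566406) 3813
held 1125 [[ 503.87510898 -167.82055371  112.99736377]
 [ 506.17880594 -147.56523701  145.92581616]
 [ 508.58998003 -124.74817651  169.09912798]]
```

View pics/w2.png

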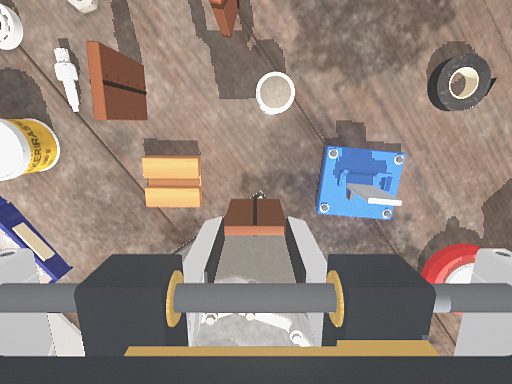

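The lining hangs upright between the fingers at (255,215), and its trough at (365,165) lies on the robot side of the tongue at (375,195). Next I'll move above the trough.

```bash
python3 -m creep '[[0,0,0,0.087],[1,20,0,0],[1,30,0,0],[1,30,0,0],[1,30,0,0],[1,20,0,0],[0,7,0,0],[0,0,0,0],[0,0,0,0]]' ; python3 -c "
from h import *
go(522.8,-10.2,61.4,79)"
```

```text
time_s: 6.5
tcp_pos: [0.532, -0.0128, 0.1573]
eef_rot: [0.304, 3.127, -0.001]
wrist_force: [-0.0, -1.0, -0.9]
gripper_width: 0.043
t 6.5 tcp [532.  -12.8 157.3] yaw 78.9 tilt [ 0.     -0.0006] F [-0.  -1.  -0.9] w 43.0
shift now-axes [ 9.6  0.9 95.9]  turn -0.002  shift after turn [ 9.6  0.9 95.9]
```

```bash
python3 -m creep '[[9,1,0,0],[0,0,15,0],[0,0,20,0],[0,0,15,0],[0,0,6,0],[0,0,0,0],[0,0,0,0]]' ; python3 -c "
from h import *
go(522.8,-10.2,61.4,79)
img,d,P=snap('wrist','w3')
q=P.reshape(-1,3);b=img.reshape(-1,3).astype(int)
J=np.array([528.2,-11.3]);a=np.radians(-11);ex=np.array([np.cos(a),np.sin(a)]);ey=np.array([-ex[1],ex[0]])
u=np.c_[(q[:,:2]*1000-J)@ex,(q[:,:2]*1000-J)@ey,q[:,2]*1000]
m=(abs(u[:,1])<22)&(abs(u[:,0]+6)<20)&(b[:,0]>b[:,2]*1.4)&(u[:,2]>60)&(u[:,2]<135)
t=u[m];print('held jig frame',len(t),np.percentile(t,[2,50,98],axis=0))
cv2.imwrite('pics/w3b.png',cv2.resize(img[100:260,170:380,::-1],(787,600)))
"
```

```text
time_s: 7.2
tcp_pos: [0.5236, -0.0088, 0.1019]
eef_rot: [0.302, 3.126, -0.0]
wrist_force: [0.1, 0.7, -1.3]
gripper_width: 0.0432
t 7.2 tcp [523.6  -8.8 101.9] yaw 79.0 tilt [ 0.0006 -0.0001] F [ 0.1  0.7 -1.3] w 43.2
shift now-axes [ 0.5 -1.5 40.5]  turn -0.0  shift after turn [ 0.5 -1.5 40.5]
held jig frame 1476 [[-10.15947838 -19.40194608  63.5397132 ]
 [ -9.56515415  -1.91617828 116.61223755]
 [ -2.79463763  20.98405567 123.36912441]]
```

View pics/w3b.png

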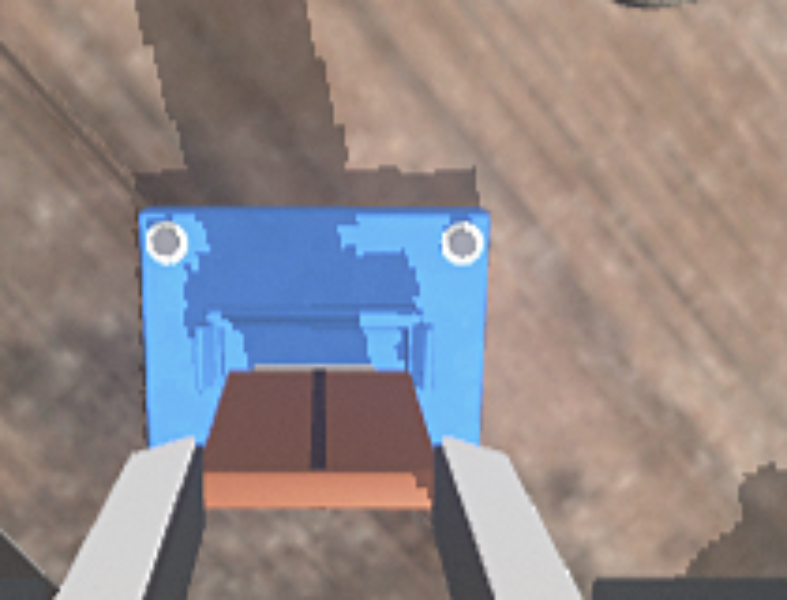

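The lining hangs squarely over the trough, with its lower edge at (320,370) in the crop. In the jig frame its centre is at x≈-5.6 and y≈+1, so I'm lowering it.

```bash
python3 -m creep '[[0,-1.5,15,0],[0.5,0,12,0],[0,0,7,0],[0,0,4,0],[0,0,0,0],[0,0,0,0]]' && python3 -m creep '[[0,0,1.5,0],[0,0,0,0],[0,0,0,0]]'; python3 -c "
from h import *
go(522.8,-10.2,61.4,79)"
```

```text
time_s: 7.85
tcp_pos: [0.5229, -0.0099, 0.0636]
eef_rot: [0.301, 3.127, -0.0]
wrist_force: [1.2, 0.8, -0.2]
gripper_width: 0.0429
time_s: 8.15
tcp_pos: [0.5227, -0.0098, 0.0619]
eef_rot: [0.301, 3.127, -0.0]
wrist_force: [0.0, -0.4, -1.0]
gripper_width: 0.043
t 8.15 tcp [522.7  -9.8  61.9] yaw 79.0 tilt [ 0.0002 -0.    ] F [ 0.  -0.4 -1. ] w 43.0
shift now-axes [-0.1 -0.3  0.5]  turn 0.0  shift after turn [-0.1 -0.3  0.5]
```

```bash
python3 -m creep '[[-1,0,0.6,0],[0,0,0,0],[0,0,0,0]]'; python3 -c "
from h import *
go(522.8,-10.2,61.4,79)"; python3 -m creep '[[0,0,0,0],[0,0,0,0],[0,0,0,0],[0,0,0,0],[0,0,0,0],[0,0,0,0]]' 0 && python3 -m creep '[[0,0,-10,0],[0,0,-20,0],[0,0,-30,0],[0,0,-30,0],[0,0,-20,0],[0,0,0,0],[0,0,0,0]]'; python3 -c "
from h import *
go(526,236,195,13)
img,d,P=snap('wrist','w4')
q=P.reshape(-1,3);b=img.reshape(-1,3).astype(int)
J=np.array([528.2,-11.3]);a=np.radians(-11);ex=np.array([np.cos(a),np.sin(a)]);ey=np.array([-ex[1],ex[0]])
u=np.c_[(q[:,:2]*1000-J)@ex,(q[:,:2]*1000-J)@ey,q[:,2]*1000]
m=(abs(u[:,1])<30)&(abs(u[:,0]+6)<12)&(u[:,2]>78)&(u[:,2]<90)
t=u[m];print('tops jig frame',len(t),np.percentile(t,[2,50,98],axis=0))
m=(abs(u[:,1])<25)&(abs(u[:,0]+6)<12)&(u[:,2]>30)&(u[:,2]<76)&(b[:,0]>b[:,2]*1.3)
t=u[m];print('face',len(t),np.linalg.lstsq(np.c_[t[:,1:],np.ones(len(t))],t[:,0],rcond=None)[0],np.median(t,0))
cv2.imwrite('pics/w4b.png',cv2.resize(img[100:260,170:380,::-1],(787,600)))
"
```

```text
time_s: 8.45
tcp_pos: [0.5238, -0.01, 0.0613]
eef_rot: [0.301, 3.127, 0.0]
wrist_force: [-0.5, 0.8, 2.0]
gripper_width: 0.0433
t 8.45 tcp [523.8 -10.   61.3] yaw 79.0 tilt [ 0.0004 -0.    ] F [-0.5  0.8  2. ] w 43.3
shift now-axes [ 1.  -0.4 -0.1]  turn 0.0  shift after turn [ 1.  -0.4 -0.1]
time_s: 9.05
tcp_pos: [0.5236, -0.01, 0.0612]
eef_rot: [0.301, 3.127, -0.0]
wrist_force: [-0.6, -1.1, 0.1]
gripper_width: 0.0877
time_s: 9.75
tcp_pos: [0.5237, -0.01, 0.1716]
eef_rot: [0.301, 3.126, 0.001]
wrist_force: [0.1, 0.3, 0.0]
gripper_width: 0.0941
t 9.75 tcp [523.7 -10.  171.6] yaw 79.0 tilt [0.0009 0.0003] F [0.1 0.3 0. ] w 94.1
shift now-axes [ 44.6 241.9 -23.3]  turn 1.152  shift after turn [239.2  57.6 -23.3]
tops jig frame 522 [[ -9.93195105 -20.71148198  79.60889206]
 [ -3.50171399   0.11452068  81.65755216]
 [  5.7866773   21.96643381  83.18235752]]
face 283 [-1.11900335e-04  8.83574887e-04 -9.85075849e+00] [-9.79537841  3.43388061 55.02992712]
```

View pics/w4b.png

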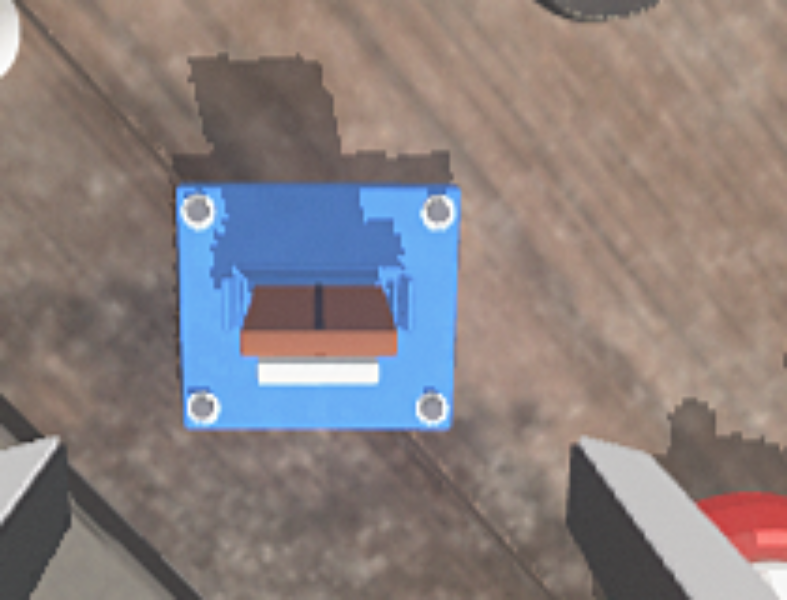

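The lining stands alone in the trough at (320,320), upright and parallel to the tongue, about 1.5 mm off its face. Next is the clamp.

```bash
python3 -m creep '[[0,0,-35,0],[5,28,0,0],[6,33,0,0],[6,33,0,0],[6,33,0,0],[6,33,0,0],[6,33,0,0],[6,33,0,0],[4,16,0,0],[0,0,0,0.14]]' && python3 -m creep '[[0,0,0,0.14],[0,0,0,0.14],[0,0,0,0.14],[0,0,0,0.14],[0,0,0,0.14],[0,0,0,0.14],[0,0,0,0.14],[0,0,0,0.03],[0,0,0,0],[0,0,0,0]]'; python3 -c "
from h import *
go(526,236,195,13)
print(np.round(telemetry.sense()['q'],2))
img,d,P=snap('wrist','w5')
q=P.reshape(-1,3);b=img.reshape(-1,3).astype(int)
m=(abs(q[:,0]-.52)<.06)&(abs(q[:,1]-.245)<.06)
t=q[m&(abs(q[:,2]-.082)<.004)&(b[:,0]>140)&(b[:,2]>90)];print('rail',ax(t),cv2.minAreaRect((t[:,:2]*1000).astype(np.float32)))
t=q[m&(q[:,2]>.12)];print('handles',len(t),ax(t),cv2.minAreaRect((t[:,:2]*1000).astype(np.float32)),np.percentile(t[:,2],[50,90,99]))
t=t[t[:,2]>.15];print('tips',len(t),cv2.minAreaRect((t[:,:2]*1000).astype(np.float32)))
cv2.imwrite('pics/w5b.png',cv2.resize(img[60:300,90:410,::-1],(800,600)))
"
```

```text
time_s: 10.8
tcp_pos: [0.5247, 0.2382, 0.205]
eef_rot: [-0.514, -3.098, 0.002]
wrist_force: [-0.2, -0.3, -0.5]
gripper_width: 0.0939
time_s: 11.8
tcp_pos: [0.5255, 0.2359, 0.2059]
eef_rot: [-1.949, -2.464, 0.001]
wrist_force: [0.2, -0.6, 0.7]
gripper_width: 0.094
t 11.8 tcp [525.5 235.9 205.9] yaw 13.3 tilt [-0.0004 -0.0004] F [ 0.2 -0.6  0.7] w 94.0
shift now-axes [-0.   0.5 10.9]  turn 0.005  shift after turn [ 0.   0.5 10.9]
[-0.94  0.35  0.59  1.73 -0.21  1.12 -0.05]
rail (array([515.9, 265.4]), np.float64(103.0)) ((519.9813232421875, 252.17149353027344), (24.278594970703125, 79.10438537597656), 13.717968940734863)
handles 51341 (array([523.5, 257.7]), np.float64(14.3)) ((522.8275146484375, 247.9129638671875), (127.89448547363281, 46.04515075683594), 13.261244773864746) [0.34292685 0.35974158 0.3618954 ]
tips 50929 ((522.8275146484375, 247.9129638671875), (127.89448547363281, 46.04515075683594), 13.261244773864746)
```

View pics/w5b.png

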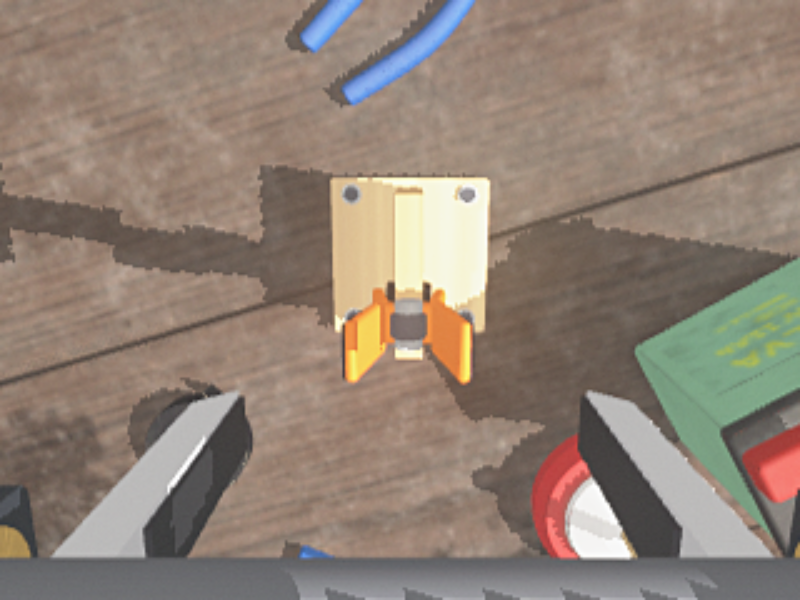

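The clamp sits on the rail with its handle tips at (352,350) and (460,350), square to the fingers and nearly centred between them. I'll measure the handles without the gripper points.

```bash
python3 -c "
from h import *
img,d,P=load('w5')
q=P.reshape(-1,3)*1000;b=img.reshape(-1,3).astype(int)
a=np.radians(13.3);ex=np.array([np.cos(a),np.sin(a)]);ey=np.array([-ex[1],ex[0]]);C=np.array([525.5,235.9])
u=np.c_[(q[:,:2]-C)@ex,(q[:,:2]-C)@ey,q[:,2]]
m=(abs(u[:,0])<40)&(abs(u[:,1])<30)&(u[:,2]>88)&(u[:,2]<175)
t=u[m];print(len(t),'x y z pct',np.percentile(t,[0.5,5,50,95,99.5],axis=0).round(1))
for lo in range(90,170,10):
  s=t[(t[:,2]>=lo)&(t[:,2]<lo+10)]
  if len(s): print(lo,len(s),s.min(0).round(1),s.max(0).round(1))
m=(abs(u[:,0])<40)&(abs(u[:,1]-30)<30)&(abs(u[:,2]-82)<2);s=u[m];print('rail',np.percentile(s,[1,99],axis=0).round(1))
"
```

```text
1188 x y z pct [[-27.3 -10.2  92.3]
 [-25.1  -8.5 109.7]
 [ -2.6   3.  132.2]
 [ 19.5  12.4 155.9]
 [ 21.7  13.  156.6]]
90 16 [-17.9   8.7  90.5] [12.5 10.3 98.4]
100 53 [-12.9  -7.  101.2] [  7.4  12.2 110. ]
110 372 [-16.6 -10.5 110.1] [ 11.5  12.9 120. ]
120 120 [-19.2 -10.2 120.1] [ 13.1  13.2 129.9]
130 136 [-23.6 -10.5 130. ] [ 17.7  13.2 139.8]
140 156 [-26.6 -10.  140.2] [ 20.8  13.1 150. ]
150 333 [-27.5 -10.7 150.2] [ 22.3  13.2 158.3]
rail [[-13.7   6.7  80.2]
 [  8.   56.6  83.5]]
```

```bash
python3 -m creep '[[1.3,-2.6,10,0],[0,0,20,0],[0,0,20,0],[0,0,12,0],[0,0,6,0],[0,0,0,0],[0,0,0,0]]' && python3 -m creep '[[0,0,0,0],[0,0,0,0],[0,0,0,0],[0,0,0,0],[0,0,0,0],[0,0,0,0],[0,0,0,0],[0,0,0,0]]' 1 45; python3 -m creep '[[0,0,0,0],[0,0,0,0]]'; python3 -c "
from h import *
go(523,237,138,13.3)"
```

```text
time_s: 12.55
tcp_pos: [0.5231, 0.2368, 0.1387]
eef_rot: [1.953, 2.46, 0.001]
wrist_force: [0.5, -0.5, 0.9]
gripper_width: 0.094
time_s: 13.35
tcp_pos: [0.5228, 0.2368, 0.1382]
eef_rot: [1.953, 2.461, -0.0]
wrist_force: [0.0, 0.3, -0.2]
gripper_width: 0.0333
time_s: 13.55
tcp_pos: [0.5228, 0.2368, 0.1381]
eef_rot: [1.953, 2.461, -0.0]
wrist_force: [-0.6, -0.7, -0.1]
gripper_width: 0.0176
t 13.55 tcp [522.8 236.8 138.1] yaw 13.1 tilt [ 0.     -0.0001] F [-0.6 -0.7 -0.1] w 17.6
shift now-axes [0.2 0.3 0.1]  turn -0.003  shift after turn [0.2 0.3 0.1]
```

The opening is 17.6 mm, narrower than the squeezed handles' 30 mm, so I'll look.

```bash
python3 -c "
from h import *
a,_,_=snap('wrist','w6');b,_,_=snap('scene','s6')
go(523,237,138,13.3)
cv2.imwrite('pics/w6b.png',np.hstack([cv2.resize(a[80:300,130:370,::-1],(400,367)),cv2.resize(b[80:220,130:283,::-1],(400,367),interpolation=3)]))"
```

```text
t 13.65 tcp [522.8 236.8 138.1] yaw 13.1 tilt [-0.     -0.0001] F [-0.1 -0.6  0.1] w 9.8
shift now-axes [0.2 0.3 0.1]  turn -0.003  shift after turn [0.2 0.3 0.1]
```

View pics/w6b.png

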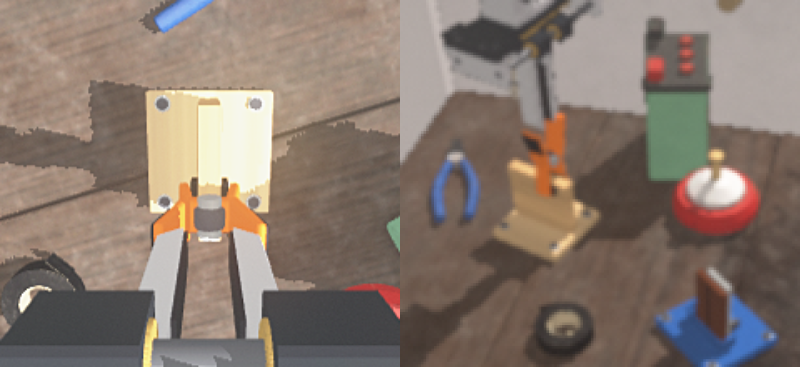

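```bash
python3 -c "
from h import *
img,d,P=load('w6')
q=P.reshape(-1,3)*1000;b=img.reshape(-1,3).astype(int)
a=np.radians(13.1);ex=np.array([np.cos(a),np.sin(a)]);ey=np.array([-ex[1],ex[0]]);C=np.array([522.8,236.8])
u=np.c_[(q[:,:2]-C)@ex,(q[:,:2]-C)@ey,q[:,2]]
m=(abs(u[:,0])<45)&(abs(u[:,1])<30)&(u[:,2]>88)&(u[:,2]<215)
org=(b[:,0]>b[:,2]*1.8)
for nm,mm in (('orange',m&org),('gray',m&~org)):
 for lo in range(90,210,10):
  s=u[mm&(u[:,2]>=lo)&(u[:,2]<lo+10)]
  if len(s): print(nm,lo,len(s),np.percentile(s,[2,98],axis=0).round(1).tolist())
im=cv2.resize(img[150:300,170:320,::-1],(600,600),interpolation=cv2.INTER_NEAREST);cv2.imwrite('pics/w6c.png',im)
"
```

```text
orange 90 37 [[-15.3, 6.2, 90.3], [15.4, 8.7, 99.7]]
orange 100 62 [[-12.9, -8.6, 100.5], [10.2, 8.7, 110.0]]
orange 110 190 [[-13.1, -8.3, 110.0], [13.1, 11.4, 119.8]]
orange 120 137 [[-15.7, -2.7, 120.1], [15.9, 11.4, 129.9]]
orange 130 128 [[-18.9, 1.8, 130.3], [18.3, 11.6, 139.9]]
orange 140 122 [[-21.2, 4.2, 140.2], [21.2, 11.6, 149.6]]
orange 150 177 [[-24.0, 1.8, 150.3], [23.7, 11.5, 158.2]]
orange 160 2 [[-20.5, 10.4, 164.1], [-18.8, 10.5, 166.3]]
gray 100 22 [[-6.6, 8.7, 105.1], [4.3, 10.7, 109.7]]
gray 110 419 [[-7.5, -10.9, 110.7], [7.2, 10.5, 118.3]]
gray 120 5 [[-18.1, -1.3, 120.4], [-13.2, 11.0, 127.8]]
gray 130 7 [[-21.8, 10.2, 131.1], [14.5, 10.8, 139.0]]
gray 140 9 [[-23.7, 9.9, 142.0], [23.9, 10.6, 149.8]]
gray 150 74 [[-25.5, -2.7, 152.4], [24.6, 10.3, 159.6]]
gray 160 175 [[-20.1, -5.6, 160.2], [18.3, 10.7, 169.9]]
gray 170 278 [[-21.1, -5.5, 170.3], [19.2, 10.7, 179.6]]
gray 180 319 [[-21.2, -4.7, 180.4], [19.2, 10.7, 189.7]]
gray 190 378 [[-21.1, -4.6, 190.2], [19.2, 10.8, 199.8]]
gray 200 464 [[-21.1, -5.2, 200.2], [19.4, 10.7, 209.8]]
```

View pics/w6c.png

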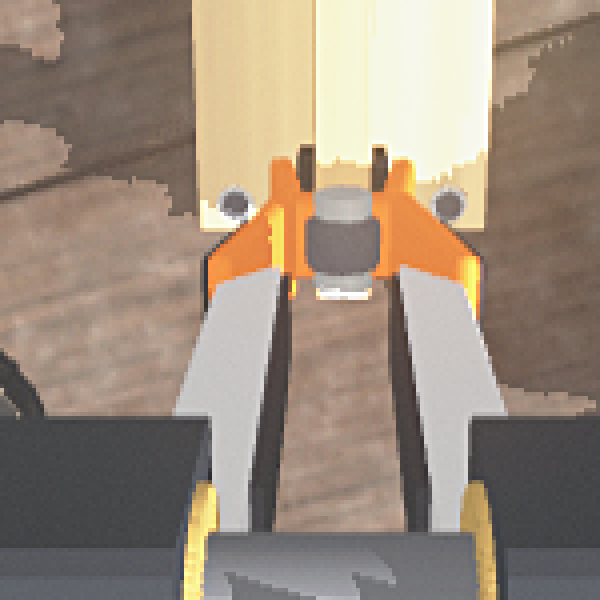

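```bash
python3 -c "
from h import *
def f(fn,C,yaw,zt):
 img,d,P=load(fn);q=P.reshape(-1,3)*1000;b=img.reshape(-1,3).astype(int)
 a=np.radians(yaw);ex=np.array([np.cos(a),np.sin(a)]);ey=np.array([-ex[1],ex[0]])
 u=np.c_[(q[:,:2]-C)@ex,(q[:,:2]-C)@ey,q[:,2]-zt]
 sat=b.max(1)-b.min(1)
 m=(abs(u[:,0])<65)&(abs(u[:,0])>5)&(abs(u[:,1])<25)&(u[:,2]>-50)&(u[:,2]<60)&(sat<30)
 print(fn)
 for lo in range(-40,60,10):
  s=u[m&(u[:,2]>=lo)&(u[:,2]<lo+10)]
  if len(s)>3: print(lo,len(s),np.percentile(s,[2,98],axis=0).round(1).tolist())
f('w1',(500.3,-243.9),84,173.8)
f('w5',(525.5,235.9),13.3,205.9)
f('w2',(510.9,-147.1),84,157.8)
f('w6',(522.8,236.8),13.1,138.1)
go(523,237,138,13.3)
"
```

```text
w1
10 25 [[-49.0, -5.7, 18.2], [49.7, 10.9, 20.0]]
20 322 [[-55.9, -6.1, 20.4], [56.3, 11.1, 29.8]]
30 430 [[-57.4, -5.8, 30.2], [58.1, 11.2, 39.8]]
40 507 [[-57.6, -6.2, 40.2], [57.9, 11.1, 49.8]]
50 622 [[-57.5, -6.0, 50.3], [58.1, 11.1, 59.8]]
w5
10 25 [[-50.4, -5.5, 17.9], [48.5, 10.2, 20.0]]
20 315 [[-56.9, -6.5, 20.4], [55.0, 10.6, 29.7]]
30 434 [[-58.5, -6.5, 30.2], [56.9, 10.6, 39.8]]
40 510 [[-58.5, -6.4, 40.2], [56.7, 10.6, 49.8]]
50 609 [[-58.6, -6.3, 50.3], [57.0, 10.7, 59.7]]
w2
10 9 [[-23.5, -2.5, 18.3], [24.8, 11.0, 19.9]]
20 209 [[-30.5, -5.9, 20.3], [31.7, 11.3, 29.8]]
30 315 [[-32.3, -5.6, 30.5], [33.0, 11.3, 39.8]]
40 373 [[-32.4, -5.3, 40.2], [33.1, 11.3, 49.7]]
50 446 [[-32.2, -5.3, 50.2], [33.0, 11.2, 59.7]]
w6
-30 94 [[-7.4, -10.0, -26.9], [7.3, 9.7, -21.2]]
0 7 [[-23.3, 10.1, 1.5], [22.9, 10.6, 8.6]]
10 39 [[-25.5, -3.3, 10.9], [24.7, 10.3, 17.3]]
20 148 [[-19.3, -6.0, 20.8], [17.2, 10.7, 29.9]]
30 265 [[-20.8, -5.6, 30.3], [18.8, 10.7, 39.9]]
40 303 [[-21.0, -2.6, 40.2], [19.1, 10.7, 49.8]]
50 358 [[-21.3, -2.7, 50.2], [19.2, 10.6, 59.9]]
t 13.65 tcp [522.8 236.8 138.1] yaw 13.1 tilt [-0.     -0.0001] F [-0.1 -0.6  0.1] w 9.8
shift now-axes [0.2 0.3 0.1]  turn -0.003  shift after turn [0.2 0.3 0.1]
```

The depth points show the visible fingertips about 18 mm behind the reported TCP, where the description puts them 14 mm ahead. The tool is therefore about 32 mm shorter than described: it gripped only the lining's top 3 mm, and this time it closed just above the handles, which haven't moved. I'll rise, open, and go 32 mm deeper.

```bash
python3 -m creep '[[0,0,-15,0],[0,0,-5,0],[0,0,0,0],[0,0,0,0],[0,0,0,0],[0,0,0,0],[0,0,0,0],[0,0,0,0],[0,0,0,0],[0,0,0,0]]' 0 45 && python3 -m creep '[[0,0,0,0],[0,0,0,0],[0,0,0,0],[0,0,0,0]]' && python3 -m creep '[[0,0,15,0],[0,0,15,0],[0,0,12,0],[0,0,10,0],[0,0,0,0],[0,0,0,0]]'; python3 -c "
from h import *
go(523,237,106,13.3)"
```

```text
time_s: 14.65
tcp_pos: [0.5228, 0.2368, 0.1581]
eef_rot: [1.953, 2.461, -0.0]
wrist_force: [-0.6, -0.6, 0.8]
gripper_width: 0.0861
time_s: 15.05
tcp_pos: [0.5228, 0.2368, 0.1582]
eef_rot: [1.953, 2.461, -0.0]
wrist_force: [0.4, -0.0, 0.4]
gripper_width: 0.0942
time_s: 15.65
tcp_pos: [0.5229, 0.2367, 0.1061]
eef_rot: [1.953, 2.46, -0.001]
wrist_force: [0.5, 0.9, 0.6]
gripper_width: 0.0937
t 15.65 tcp [522.9 236.7 106.1] yaw 13.1 tilt [-0.0002 -0.0004] F [0.5 0.9 0.6] w 93.7
shift now-axes [0.3 0.2 0.1]  turn -0.003  shift after turn [0.3 0.2 0.1]
```

```bash
python3 -m creep '[[0,0,0,0],[0,0,0,0],[0,0,0,0],[0,0,0,0],[0,0,0,0],[0,0,0,0],[0,0,0,0],[0,0,0,0],[0,0,0,0],[0,0,0,0]]' 1 45;python3 -m creep '[[0,0,0,0],[0,0,0,0]]'
```

```text
time_s: 16.65
tcp_pos: [0.5227, 0.2368, 0.1061]
eef_rot: [1.953, 2.461, -0.0]
wrist_force: [0.1, 0.4, -0.9]
gripper_width: 0.0292
time_s: 16.85
tcp_pos: [0.5228, 0.2368, 0.1061]
eef_rot: [1.953, 2.461, -0.0]
wrist_force: [0.2, 0.4, -0.7]
gripper_width: 0.0292
```

The fingers stopped at 29.2 mm, so the handles are squeezed to the stop. Lifting.

```bash
python3 -m creep '[[0,0,-6,0],[0,0,-10,0],[0,0,-14,0],[0,0,-18,0],[0,0,-12,0],[0,0,0,0],[0,0,0,0]]'; python3 -c "
from h import *
go(526.5,-11,166,-11)
img,d,P=snap('wrist','w7');s,_,_=snap('scene','s7')
cv2.imwrite('pics/w7b.png',np.hstack([cv2.resize(img[80:300,130:370,::-1],(400,367)),cv2.resize(s[60:200,130:283,::-1],(400,367),interpolation=3)]))
q=P.reshape(-1,3)*1000;b=img.reshape(-1,3).astype(int)
a=np.radians(13.1);ex=np.array([np.cos(a),np.sin(a)]);ey=np.array([-ex[1],ex[0]]);C=np.array([522.8,236.8])
u=np.c_[(q[:,:2]-C)@ex,(q[:,:2]-C)@ey,q[:,2]-166]
m=(abs(u[:,0])<40)&(abs(u[:,1])<30)&(u[:,2]>-70)&(u[:,2]<60)&(b[:,0]>b[:,2]*1.8)
for lo in range(-70,60,10):
  s=u[m&(u[:,2]>=lo)&(u[:,2]<lo+10)]
  if len(s)>3: print(lo,len(s),np.percentile(s,[2,98],axis=0).round(1).tolist())
"
```

```text
time_s: 17.55
tcp_pos: [0.5227, 0.2369, 0.1662]
eef_rot: [-1.953, -2.461, -0.001]
wrist_force: [-1.3, -0.3, -0.6]
gripper_width: 0.0294
t 17.55 tcp [522.7 236.9 166.2] yaw 13.1 tilt [0.0002 0.0003] F [-1.3 -0.3 -0.6] w 29.4
shift now-axes [-2.423e+02 -5.260e+01  1.000e-01]  turn 0.421  shift after turn [-2.426e+02  5.100e+01  1.000e-01]
-40 67 [[-26.7, -7.1, -34.8], [25.6, 8.6, -30.2]]
-30 132 [[-25.1, -5.0, -29.9], [24.1, 8.7, -20.2]]
-20 125 [[-21.6, -1.5, -19.8], [20.4, 8.8, -10.2]]
-10 97 [[-17.4, 0.2, -9.8], [16.3, 8.8, -0.2]]
0 154 [[-13.2, -8.7, 0.2], [11.2, 11.5, 9.6]]
10 111 [[-15.7, -8.7, 10.5], [12.7, 11.6, 19.9]]
20 93 [[-14.2, -9.0, 20.2], [12.7, 11.7, 29.9]]
30 137 [[-13.9, -9.2, 30.4], [12.0, 11.7, 39.2]]
40 645 [[-14.2, -10.9, 41.3], [12.2, 11.5, 49.7]]
50 5 [[-10.4, -9.1, 50.0], [11.2, 6.0, 50.1]]
```

View pics/w7b.png

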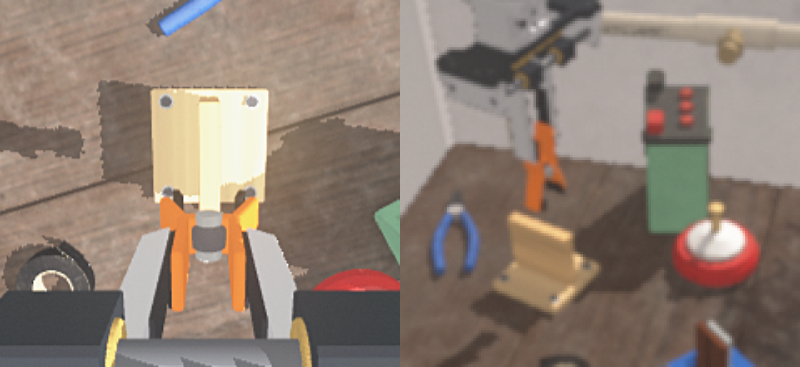

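The clamp is held squeezed and clear of the rail, with its jaws open at (175,215) and (245,215). It is symmetric about the tool within about 1 mm. I'm carrying it to the jig.

```bash
python3 -m creep '[[-15,-4,0,0],[-25,-5,0,0],[-30,-7,0,0],[-30,-7,0,0],[-30,-7,0,0],[-30,-7,0,0],[-30,-6,0,0],[-25,-5,0,0],[-15,-3,0,0],[-10,-2,0,0]]' && python3 -m creep '[[0,0,0,0.105],[0,0,0,0.105],[0,0,0,0.105],[0,0,0,0.106],[0,0,0,0],[0,0,0,0]]'; python3 -c "
from h import *
go(527,-11.9,166,-11)
img,d,P=snap('wrist','w8')
q=P.reshape(-1,3)*1000;b=img.reshape(-1,3).astype(int)
J=np.array([528.2,-11.3]);a=np.radians(-11);ex=np.array([np.cos(a),np.sin(a)]);ey=np.array([-ex[1],ex[0]])
u=np.c_[(q[:,:2]-J)@ex,(q[:,:2]-J)@ey,q[:,2]]
m=(abs(u[:,0])<40)&(abs(u[:,1])<40)&(b[:,0]>b[:,2]*1.8)&(u[:,2]>110)
for lo in range(110,230,20):
  s=u[m&(u[:,2]>=lo)&(u[:,2]<lo+20)]
  if len(s)>3: print(lo,len(s),np.percentile(s,[2,98],axis=0).round(1).tolist())
m=(abs(u[:,0])<14)&(abs(u[:,1])<30)&(abs(u[:,2]-82)<3);s=u[m];print('tops',len(s),np.percentile(s,[2,50,98],axis=0).round(1).tolist())
s2=s[s[:,1]>20];print('lining end',len(s2),s2.min(0),s2.max(0))
cv2.imwrite('pics/w8b.png',cv2.resize(img[80:300,130:370,::-1],(654,600)))
"
```

```text
time_s: 18.65
tcp_pos: [0.525, -0.0112, 0.1659]
eef_rot: [-1.956, -2.458, 0.001]
wrist_force: [-0.2, 0.6, -2.1]
gripper_width: 0.0291
time_s: 19.25
tcp_pos: [0.5254, -0.009, 0.166]
eef_rot: [2.421, 2.003, -0.001]
wrist_force: [-0.7, -0.8, -1.4]
gripper_width: 0.0291
t 19.25 tcp [525.4  -9.  166. ] yaw -10.8 tilt [-0.0003 -0.0003] F [-0.7 -0.8 -1.4] w 29.1
shift now-axes [-2.6  2.1 -0. ]  turn 0.003  shift after turn [-2.6  2.1 -0. ]
130 241 [[-29.8, -5.1, 131.4], [22.2, 9.8, 149.5]]
150 281 [[-22.8, -7.0, 150.4], [15.1, 9.9, 168.4]]
170 188 [[-18.0, -8.5, 170.9], [9.5, 12.9, 189.4]]
190 235 [[-17.4, -7.7, 190.5], [9.1, 13.0, 209.7]]
210 595 [[-17.3, -9.8, 210.8], [8.9, 12.6, 215.6]]
tops 433 [[-9.1, -12.3, 80.4], [-2.7, 4.4, 81.7], [6.0, 23.0, 83.0]]
lining end 32 [-9.15240006 20.50445652 80.44343542] [-1.74464823 23.95095725 83.01008933]
```

View pics/w8b.png

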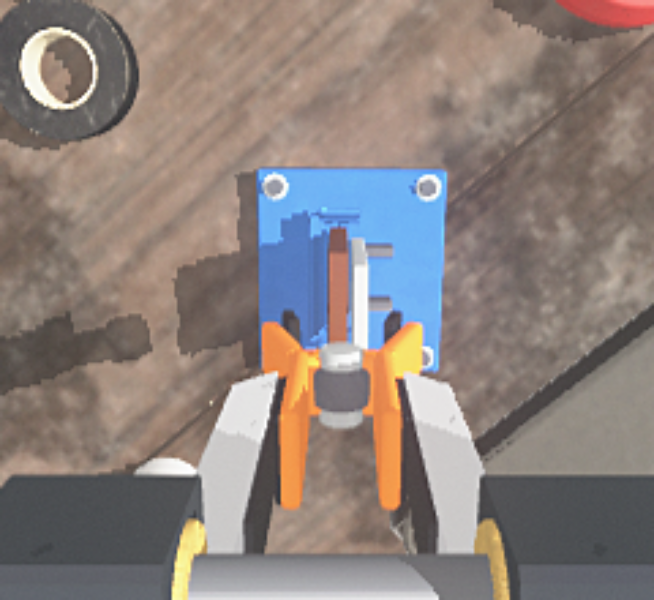

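The open jaws at (290,325) and (395,325) straddle the lining and tongue, and need to shift by about +2.2 mm in tool y and -2 mm in tool x. Grey pegs show behind the tongue at (378,250) and (378,303), so I'll check their height before lowering.

```bash
python3 -c "
from h import *
img,d,P=load('w8');q=P*1000
for (x,y) in [(378,250),(378,303),(388,250),(368,303)]:
  c,r=int(130+x/2.725),int(80+y/2.725); p=q[r,c]
  a=np.radians(-11);print(x,y,img[r,c],((p[0]-528.2)*np.cos(a)+(p[1]+11.3)*np.sin(a)).round(1),(-(p[0]-528.2)*np.sin(a)+(p[1]+11.3)*np.cos(a)).round(1),p[2].round(1))"
python3 -m creep '[[-2.2,2.2,10,0],[0,0,15,0],[0,0,5,0],[0,0,0,0],[0,0,0,0]]'; python3 -c "
from h import *
go(527,-11.9,100,-11)"
```

```text
378 250 [168 167 180] 12.7 14.9 24.5
378 303 [164 161 173] 13.1 -11.1 24.7
388 250 [168 168 178] 17.8 14.9 23.9
368 303 [173 172 183] 9.3 -11.2 24.5
time_s: 19.8
tcp_pos: [0.5273, -0.0117, 0.1361]
eef_rot: [2.424, 1.998, -0.001]
wrist_force: [-0.4, 0.5, -0.9]
gripper_width: 0.0292
t 19.8 tcp [527.3 -11.7 136.1] yaw -11.0 tilt [-0.0003 -0.0004] F [-0.4  0.5 -0.9] w 29.2
shift now-axes [-0.2 -0.3 36.1]  turn -0.0  shift after turn [-0.2 -0.3 36.1]
```

The pegs are only 24 mm high, so they don't matter. I'm lowering the clamp in two stages and watching the force.

```bash
python3 -m creep '[[0,0,6,0],[0,0,6,0],[0,0,6,0],[0,0,0,0]]' && python3 -m creep '[[0,0,6,0],[0,0,6,0],[0,0,6,0],[0,0,0,0],[0,0,0,0]]'; python3 -c "
from h import *
go(527,-11.9,100,-11)
img,d,P=snap('wrist','w9')
q=P.reshape(-1,3)*1000;b=img.reshape(-1,3).astype(int)
J=np.array([528.2,-11.3]);a=np.radians(-11);ex=np.array([np.cos(a),np.sin(a)]);ey=np.array([-ex[1],ex[0]])
u=np.c_[(q[:,:2]-J)@ex,(q[:,:2]-J)@ey,q[:,2]]
m=(abs(u[:,0])<14)&(abs(u[:,1])<30)&(abs(u[:,2]-82)<3);s=u[m];print('tops',len(s),np.percentile(s,[2,50,98],axis=0).round(1).tolist())
m=(abs(u[:,0])<40)&(abs(u[:,1])<40)&(b[:,0]>b[:,2]*1.8)&(u[:,2]>85)
for lo in range(90,170,20):
  s=u[m&(u[:,2]>=lo)&(u[:,2]<lo+20)]
  if len(s)>3: print(lo,len(s),np.percentile(s,[2,98],axis=0).round(1).tolist())
"
```

```text
time_s: 20.2
tcp_pos: [0.5269, -0.0115, 0.1173]
eef_rot: [-2.424, -1.998, 0.002]
wrist_force: [-0.4, 0.3, -0.7]
gripper_width: 0.0293
time_s: 20.7
tcp_pos: [0.5273, -0.0117, 0.1001]
eef_rot: [2.424, 1.998, -0.001]
wrist_force: [0.9, 0.1, -0.4]
gripper_width: 0.0292
t 20.7 tcp [527.3 -11.7 100.1] yaw -11.0 tilt [-0.0003 -0.0002] F [ 0.9  0.1 -0.4] w 29.2
shift now-axes [-0.3 -0.3  0.1]  turn -0.0  shift after turn [-0.3 -0.3  0.1]
tops 351 [[-8.9, 3.8, 80.1], [-3.1, 13.5, 81.8], [6.0, 23.5, 83.1]]
90 243 [[-18.2, -9.4, 90.9], [15.4, 10.4, 109.1]]
110 204 [[-15.3, -10.0, 110.5], [12.0, 10.7, 129.6]]
130 781 [[-15.0, -11.8, 131.3], [11.3, 10.6, 149.5]]
150 4 [[8.7, -5.8, 150.1], [9.9, 2.3, 150.8]]
```

There was no contact on the way down and the clamp is centred. I'm releasing it, then rising.

```bash
python3 -m creep '[[0,0,0,0],[0,0,0,0],[0,0,0,0],[0,0,0,0],[0,0,0,0],[0,0,0,0],[0,0,0,0],[0,0,0,0],[0,0,0,0],[0,0,0,0]]' 0 && python3 -m creep '[[0,0,-10,0],[0,0,-15,0],[0,0,-20,0],[0,0,-25,0],[0,0,-30,0],[0,0,-10,0],[0,0,0,0],[0,0,0,0]]'; python3 -c "
from h import *
go(527,-11.9,100,-11)
img,d,P=snap('wrist','w10');sc,_,_=snap('scene','s10')
q=P.reshape(-1,3)*1000;b=img.reshape(-1,3).astype(int)
J=np.array([528.2,-11.3]);a=np.radians(-11);ex=np.array([np.cos(a),np.sin(a)]);ey=np.array([-ex[1],ex[0]])
u=np.c_[(q[:,:2]-J)@ex,(q[:,:2]-J)@ey,q[:,2]]
m=(abs(u[:,0])<12)&(abs(u[:,1])<30)&(abs(u[:,2]-82)<3);s=u[m];print('tops',len(s),np.percentile(s,[2,50,98],axis=0).round(1).tolist())
m=(abs(u[:,0])<40)&(abs(u[:,1])<40)&(b[:,0]>b[:,2]*1.8)&(u[:,2]>85)
for lo in range(90,170,20):
  s=u[m&(u[:,2]>=lo)&(u[:,2]<lo+20)]
  if len(s)>3: print(lo,len(s),np.percentile(s,[2,98],axis=0).round(1).tolist())
cv2.imwrite('pics/w10b.png',np.hstack([cv2.resize(img[80:280,150:350,::-1],(400,400)),cv2.resize(sc[150:240,210:300,::-1],(400,400),interpolation=3)]))
"
```

```text
time_s: 21.75
tcp_pos: [0.5274, -0.0116, 0.1002]
eef_rot: [2.424, 1.998, -0.0]
wrist_force: [0.0, -0.4, -0.4]
gripper_width: 0.0939
time_s: 22.55
tcp_pos: [0.5271, -0.0114, 0.2099]
eef_rot: [-2.424, -1.998, 0.0]
wrist_force: [0.2, 0.1, -0.3]
gripper_width: 0.0943
t 22.55 tcp [527.1 -11.4 209.9] yaw -11.0 tilt [-0.0002  0.0002] F [ 0.2  0.1 -0.3] w 94.3
shift now-axes [ -0.6   0.  109.9]  turn 0.0  shift after turn [ -0.6   0.  109.9]
tops 161 [[-6.5, -21.5, 80.2], [-1.6, 12.9, 81.8], [5.8, 23.7, 83.0]]
90 114 [[-12.1, -9.0, 93.5], [11.1, 10.4, 109.5]]
110 226 [[-16.4, -11.3, 110.8], [14.5, 10.7, 129.7]]
130 443 [[-24.5, -12.1, 131.3], [23.3, 10.5, 149.8]]
150 23 [[-23.3, -9.5, 150.1], [22.9, 8.2, 151.4]]
```

The viewer's limit of 12 pictures is reached, so I'll check the rest numerically from the pictures already taken.

```bash
python3 -c "
from h import *
img,d,P=snap('top','t11')
J=np.array([528.2,-11.3]);a=np.radians(-11);ex=np.array([np.cos(a),np.sin(a)]);ey=np.array([-ex[1],ex[0]])
def uu(n):
  img,d,P=load(n);q=P.reshape(-1,3)*1000;return np.c_[(q[:,:2]-J)@ex,(q[:,:2]-J)@ey,q[:,2]],img.reshape(-1,3).astype(int)
u,b=uu('w10')
m=(abs(u[:,0])<14)&(u[:,1]>13)&(u[:,1]<30)&(abs(u[:,2]-82)<3)
br=b[:,0]>b[:,2]*1.35
for nm,k in (('lining top',m&br),('tongue top',m&~br)):
  s=u[k];print(nm,len(s),np.percentile(s,[1,50,99],axis=0).round(1).tolist())
for n in ('s0','s10'):
  u,b=uu(n);br=b[:,0]>b[:,2]*1.35
  s=u[(u[:,0]>-20)&(u[:,0]<5)&(abs(u[:,1])<30)&(u[:,2]>25)&(u[:,2]<88)&br]
  if len(s)>10: print(n,'brown face',len(s),np.percentile(s,[2,50,98],axis=0).round(1).tolist())
u,b=uu('s10');o=(b[:,0]>b[:,2]*1.8)&(abs(u[:,0])<35)&(abs(u[:,1])<25)&(u[:,2]>84);print('clamp in scene',o.sum(),np.percentile(u[o],[1,50,99],axis=0).round(1).tolist())
"; sed -i "s/load('t0')/load(__import__('sys').argv[1])/" m.py; for n in t0 t11; do python3 m.py $n | grep -E 'oiler|tape|piston|loose'; done
```

```text
lining top 54 [[-6.5, 13.9, 80.5], [-3.4, 18.9, 81.8], [-0.4, 23.9, 82.9]]
tongue top 24 [[0.8, 14.0, 80.4], [3.3, 16.4, 81.4], [5.7, 18.9, 83.2]]
s10 brown face 179 [[-17.7, -23.7, 26.4], [-6.4, -10.4, 65.9], [2.7, 22.2, 84.7]]
clamp in scene 228 [[-24.0, -15.0, 85.4], [11.3, -6.5, 124.2], [23.3, 9.5, 150.3]]
loose A 187 c [ 308.9 -149.2] size [12.7 64.5] ang 67.1 zmax 102.5 med [ 309.3 -147.4   97.6]
loose B 225 c [ 389.1 -273.7] size [12.8 63.8] ang 82.2 zmax 102.1 med [ 389.5 -270.8   95.8]
oiler 1116 c [683.3 128.1] size [104.2 102.8] ang 23.0 zmax 49.9 med [678.8 126.   31.3]
tape 309 c [420.3 106.4] size [60.5 59.7] ang 45.3 zmax 23.0 med [421.3 106.4  19. ]
piston 196 c [ 410.4 -113.2] size [40.2 38.2] ang 0.2 zmax 52.0 med [ 410.3 -112.9   46.8]
loose A 186 c [ 309.  -149.2] size [12.6 64.4] ang 67.1 zmax 102.5 med [ 310.8 -147.7   96.8]
loose B 226 c [ 389.2 -273.6] size [12.9 63.9] ang 82.6 zmax 102.0 med [ 389.5 -270.7   94.8]
oiler 1037 c [686.  137.5] size [102.  103.2] ang 71.7 zmax 51.3 med [680.2 129.2  32.9]
tape 66 c [426.2 132.1] size [17.4 44.8] ang 75.5 zmax 23.9 med [425.8 130.5  18.9]
piston 196 c [ 410.3 -113.3] size [40.  40.1] ang 41.8 zmax 51.1 med [ 410.3 -112.9   46.9]
```

```bash
python3 -c "
from h import *
print(arm.sign_off())"
```

```text
the job is handed in; nothing more can be done
None
```

The lining stands in the jig's trough against the tongue, the clamp is clipped over both, and the job is handed in at about 22.7 s with the gripper 110 mm clear above. No verdict came back.

**Order of work:** The lining was set down and let go in the trough while the clamp was still on its rail. The clamp then came off the rail squeezed to its stop and went down over the tongue and lining without touching either. It was released there.

**Last checks, from depth readings:**
- **Lining:** its top spans jig x from -6.5 to -0.4, so the middle is at about -3.5 to -4 and the back is against the tongue's face. It was upright and parallel to the tongue when I let it go.
- **Clamp:** it sits about 0.6 mm off centre in x and 0.7 mm in y, upright. The pin is about 18 mm above the tongue's top, estimated from the tool height. The handles spread about 48 mm, against 50 mm by the same measure on the rail, so the jaws are biting.
- **Piston and loose linings:** they are unmoved.

**Failed or unconfirmed:**
- **First clamp grip missed:** the fingers closed just above the handles. The depth readings put the real fingertips about 32 mm further back than described. I went 32 mm deeper and the second grip held. For the same reason the lining had been held only by its top 3 mm, but it stayed in the fingers.
- **Oiler and tape:** in the final top view they were partly hidden, apparently by the arm. The oiler's reading came out about 10 mm different and the tape's about 26 mm different. I put that down to the hidden parts, since no move went near them and no contact force showed, but I could not confirm it.
- **Final picture not seen:** the 12-picture limit was used up, so the last checks are numbers only.
- **Bite force:** this was not measured directly.

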